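Turn the top leaf of the label-tape sample book

ROBOT

A 7-joint arm with a two-finger parallel gripper is mounted at the origin on a cart in front of the work surface, level with it; the furniture and walls round the work are solid. World frame = base frame: x ahead of the robot, y to its left, z up, the work surface at z = 0. Lengths are in mm, angles in rad, forces in N, time in s.
With the tool pointing down it reaches from about 400 to 875 mm from the base axis. Payload 4.4 kg.
Tool frame: the origin (TCP) lies on the centre line of the jaws, within the pads' length; the fingertips stand 19 mm ahead of it and the grasp point (between the pads) is the TCP; z points along the fingers, y is the line along which they close (so a half turn about z gives the same grasp; the last joint's range is limited). The gripper opens to 85 mm and grips with 20 to 120 N. Pads are 22 mm wide; open, the fingers measure 114 mm over their backs; the gripper's body (76 mm by 85 mm) begins 54 mm behind the grasp point. The pads swing forward as they close: fully open they stand 13 mm farther back than shut.
Start: joints at [1.045, 0.628, 0.038, 1.517, -0.027, 0.996, -0.02], TCP at [288.477, -582.493, 250.313] pointing down, gripper open.
Joint ranges: [-3.06, 3.06], [-0.37, 2.12], [-1.25, 1.32], [0.18, 2.47], [-1.1, 4.24], [0.23, 1.98], [-2.94, 2.94]. Speed limits (rad/s): [2.57, 2.57, 3.14, 3.14, 3.14, 3.14, 3.14].

INTERFACE

Orientations are given as [roll, pitch, yaw] about the fixed x, y, z axes, in that order (R = Rz(yaw) Ry(pitch) Rx(roll)).
In Python, from cell import ctrl, viewer, silhouettes gives the robot as it stands.
- The arm moves only by the shell command python3 -m creep 'ROWS'. ROWS is JSON, a list of rows, each an object with "jaw": the gripper command: -1 is shut, 1 is fully open, values between are in proportion; "xyz": the shift along the tool's x, y, z in mm, a list of three; "angular": the turn, a rotation vector about the tool's x, y, z in rad, a list of three. In form: [{"jaw": jaw, "xyz": [tx, ty, tz], "angular": [rx, ry, rz]}, ...]. A call has 1 to 12 rows; each row is the pose to reach, as a shift and turn from the pose commanded when the call began, along the tool's axes at that moment; what a row does not reach only later rows make up. A row lasts 1/8 s, in which the tool goes at most 62.5 mm and 10.7 degrees, less where a joint would pass 70% of its speed; a pose out of reach is approached as far as the arm can. A call with a gripper value outside its range is refused whole. The fingers move at their own pace and stop on an object; the grip force is fixed at half the most. Time passes only in rows, so rows that repeat a pose let the fingers close. It gives the time, the measured TCP pose, the force, the opening and the grip force at its end, in the units of the state.
- ctrl.read_state(): the state, without advancing time (a new reading comes with each control period).
- viewer.get_image(name): name is "side" or "top"; returns (picture, depth): 420x560x3 uint8, red, green, blue; 420x560 float32, mm along the optical axis (not along the pixel's ray), 0 where there is no reading.
- viewer.camera_model(name): a dict with "fx", "fy", "cx", "cy" (pixels), "T" (4x4, takes a point from camera to world coordinates). Camera axes: x right, y down, z forward; pixel columns grow to the right and rows downward; lengths in mm; the calibration is good to about 2 mm. A picture is of the moment at which its call begins. camera_model takes no time and is no camera call.
- ctrl.finish_job(): hands the job in; it is judged then, once.
Trained networks look in the newest picture that a camera, given by its name, has taken for a name from the list of things; names that differ only in an ending like _2 or _b are one class to them, and where a whole thing is asked for, a point or a joint stands for the part that bears it (a point fixed in the world has none). Each returns a list of dicts, best first, with "score" (0 to 1); they miss things now and then, are a little off and sometimes report something else, mostly with a low value. They report only what shows in the picture. A call takes as long as a camera call.
- silhouettes(camera, target): "pixels" (420x560 bool, what is visible of it) and "xy" ([column, row] in pixels, amid what is visible of it).
The state is a dict: "clock": time; "qpos": joint angles; "qd": joint speeds; "tau": joint torques, N m; "eef_pos": TCP position; "tool_rot": TCP orientation; "force": force on the tool from outside, world axes, zero at the start; "torque": the same for the moment, N m; "width": finger opening in mm; "gripper_force": force on a finger pad.
Only numpy, scipy, OpenCV 4.12 (cv2) and the standard library are available. Lean on these libraries where they do the work, as an engineer would, in place of code of your own. Each camera call takes 0.05 s, during which the arm holds its last target. There are 200 camera calls.

TASK

An open sample book of label tapes lies on the worktop with two stiff leaves on its right-hand side. Using only the fingers, turn its upper, partly raised leaf over the ring spine until it lies flat on the left-hand side. Do it gently, by pushing and pressing alone: do not pinch or grip anything, leave the lower leaf lying where it is, do not shift or lift the book, leave the things around it alone, and end clear of it all.

Things in the scene. Friction and masses are not known exactly. Their poses are not given: they have to be found in the camera images.
- book: Loose sample book, about 1.6 kg: black base 180 x 238 mm, two light grey decks 22 mm high, steel ring spine along its middle. Origin: centre of its underside. +x runs along the spine, away from the robot; +y to the left-hand side, -y to the right-hand side; z up. Both leaves turn about the spine axis: parallel to x at y = 0, z = 26 mm, with steel rings of 11 mm radius round it.
- upper_leaf (a joint): Angle of the upper leaf about the spine: 0 = flat on the right-hand side, grows as the free edge rises, pi/2 = upright, pi = flat on the left-hand side (hard stops at 0 and pi). Starts at 0.28 to 0.5. Its hinge is stiff (0.1 N m of friction): it stays at any angle where it is left and must be pushed all the way, with 1 to 2 N at the tab.
- upper_leaf_mid (a point): Centre of the upper leaf, moving with it: a rigid plain white plate, 90 g, 3 mm thick, 158 mm along the spine, from 5 to 116 mm from the spine axis (tab beyond that). This point is 60 mm from the axis. At angle 0 the plate lies 1 to 4 mm above the height of the spine axis, at pi 1 to 4 mm below it.
- upper_leaf_tab (a point): Middle of the upper leaf's tab, half-way through its 3 mm thickness, 134 mm from the spine axis, moving with the leaf. The tab is 50 mm wide along the spine, its middle at book x = +45 mm (the end away from the robot), and reaches from 116 to 142 mm from the axis. Under it is only the bare worktop, on the right and on the left.
- lower_leaf (a joint): Angle of the lower leaf, counted like the upper one's. It is the same plate, with its tab at book x = -45 mm (the end near the robot), and lies at 0, flat on the right-hand deck. Same stiff hinge. It must stay there.
- lower_leaf_tab (a point): Middle of the lower leaf's tab, 134 mm from the spine axis.
- label_cassette_a: Bystander: grey label-tape cassette, 46 x 64 x 18 mm, lying beyond the book, towards its right. Origin at the centre of its underside. Leave alone.
- label_cassette_b: Bystander: second grey label-tape cassette, 46 x 64 x 18 mm, lying to the right of the book, at its near end. Origin at the centre of its underside. Leave alone.
- glue_stick_a: Bystander: glue stick with a blue cap standing upright beyond the book, 27 mm across, 106 mm high. Origin at the centre of its underside. Leave alone.
- stapler: Bystander: black stapler, 142 x 32 x 59 mm, standing to the left of the book. Origin at the centre of its underside. Leave alone.

How it is judged:
By the outcome, as a careful person would: the job done as asked, in the order asked, and still so for the second after the job is handed in, with the robot touching nothing.
It also fails if it takes over 42 s, if anything falls off the work surface, if the arm or the gripper's body presses on something with over 40 N, if the wrist force passes 120 N, or if a joint passes its speed limit or range.

## Working session

There is one attempt and no reset: what is moved stays moved. The work goes in short steps, Python scripts to look and compute and a shell command to move; the robot and the scene stay as the last step left them, time stands still between calls to the robot, and variables do not carry over. Pictures are saved under pics/ and viewed, at most 10 in all, crops included, and the job is handed in when it is done.

```bash
mkdir -p pics; ls; cat > h.py <<'E'
import numpy as np, cv2
from cell import ctrl, viewer, silhouettes
def cloud(n,d):
    m=viewer.camera_model(n); v,u=np.mgrid[0:420,0:560]
    p=np.stack([(u-m['cx'])/m['fx']*d,(v-m['cy'])/m['fy']*d,d],-1)
    T=np.array(m['T']); return p@T[:3,:3].T+T[:3,3]
E
python3 - <<'E'
from h import *
s=ctrl.read_state(); print(s)
ims=[]
for n in('top','side'):
    im,d=viewer.get_image(n); np.savez(f'{n}0.npz',im=im,d=d); P=cloud(n,d)
    cv2.imwrite(f'pics/{n}0.png',im[...,::-1])
    m=viewer.camera_model(n); print(n,np.round(m['T'],3).tolist(),m['fx'])
    for t in('book','upper_leaf','upper_leaf_tab','upper_leaf_mid','lower_leaf_tab','label_cassette_a','glue_stick_a','stapler'):
        for r in silhouettes(n,t)[:2]:
            k=r['pixels']&(d>0)
            if k.sum(): print(n,t,round(r['score'],2),np.round(r['xy']),k.sum(),np.round(np.median(P[k],0)),np.round(np.percentile(P[k],2,0)),np.round(np.percentile(P[k],98,0)))
E
```

```text
pics
{'clock': 0.0, 'qpos': array([ 1.04520035,  0.62934487,  0.03843241,  1.51839654, -0.02701034,
        0.99628156, -0.02003486]), 'qd': array([-5.51866352e-04, -5.38956846e-04,  1.36398350e-03, -7.80408286e-05,
        9.86322760e-04,  1.63386868e-04,  1.20531467e-03]), 'tau': array([ 2.78191383e-04, -5.63402438e+01,  1.22639392e+00, -1.93441647e+01,
        1.10561712e-02,  1.05474971e-02,  2.59544493e-05]), 'eef_pos': array([ 288.214834  , -581.93959414,  249.38055887]), 'tool_rot': array([-3.13967999e+00,  1.15142619e-05,  4.59762575e-01]), 'force': array([-0.97802791, -0.22543005, -0.23799255]), 'torque': array([-0.00627049, -0.02689596,  0.02345826]), 'gripper_force': 0.0, 'width': 85.64862157719189}
top [[-0.032, -0.976, 0.214, 301.793], [-1.0, 0.031, -0.006, -99.894], [-0.0, -0.214, -0.977, 1142.367], [0.0, 0.0, 0.0, 1.0]] 503.01463868657004
top book 0.9 [246. 217.] 8184 [530. -43.  25.] [ 409. -153.    4.] [656.  76.  82.]
top book 0.42 [317. 186.] 519 [ 596. -208.   18.] [ 565. -237.    7.] [ 624. -178.   23.]
top upper_leaf 0.81 [259. 227.] 3293 [496. -78.  58.] [ 428.
[... 1171 characters left out ...]
 430. -157.   32.] [571.   4.  85.]
side upper_leaf_mid 0.6 [293. 227.] 3085 [496. -71.  58.] [ 431. -155.   34.] [569.   2.  85.]
side lower_leaf_tab 0.68 [319. 258.] 586 [430. -51.  25.] [ 399. -102.   22.] [480.   6.  29.]
side label_cassette_a 0.94 [352. 236.] 542 [ 370. -138.   18.] [ 345. -177.    1.] [ 397. -111.   21.]
side label_cassette_a 0.6 [272. 186.] 438 [ 598. -200.   18.] [ 567. -233.    4.] [ 629. -172.   21.]
side glue_stick_a 0.72 [161. 259.] 1180 [703. 104.  39.] [652.  83.   3.] [780. 122.  60.]
side glue_stick_a 0.58 [214. 190.] 367 [695. -87.  66.] [ 687. -102.    6.] [708. -82. 108.]
side stapler 0.67 [160. 257.] 1324 [709. 104.  34.] [652.  79.  -0.] [785. 122.  60.]
```

```bash
python3 - <<'E'
import cv2
a=cv2.imread('pics/top0.png')[110:320,140:360];cv2.imwrite('pics/topc.png',cv2.resize(a,None,fx=2.8,fy=2.8))
E
python3 - <<'E'
from h import *
from scipy.optimize import least_squares
# fit leaf plane + book yaw
for n in('top','side'):
    z=np.load(n+'0.npz');P=cloud(n,z['d'])
    viewer.get_image(n); r=silhouettes(n,'upper_leaf')[0]; k=cv2.erode(r['pixels'].astype(np.uint8),np.ones((5,5)))>0
    Q=P[k&(z['d']>0)]; c=np.median(Q,0)
    for _ in range(5):
        U,S,V=np.linalg.svd(Q-c,full_matrices=False);nn=V[2]*np.sign(V[2][2]); e=(Q-c)@nn; Q=Q[abs(e)<3]; c=Q.mean(0)
    hx=np.array([nn[1],-nn[0],0]); hx/=np.linalg.norm(hx); hx*=np.sign(hx[0])
    print(n,'tilt',np.arccos(nn[2]),'spine yaw',np.arctan2(hx[1],hx[0]),c,e.std())
    r=silhouettes(n,'book')[0]; Q=P[r['pixels']&(z['d']>0)]
    yaw=np.arctan2(hx[1],hx[0]);ex=np.array([np.cos(yaw),np.sin(yaw),0]);ey=np.array([-ex[1],ex[0],0])
    print(np.percentile(Q@ex,[0.5,2,50,98,99.5]),np.percentile(Q@ey,[.5,2,98,99.5]))
    # line where top plane reaches z
    for zz in(29,): 
        g=np.array([nn[0],nn[1]]); print('axis ey', (nn@c-nn[2]*(26)-3.5)/ (nn@ey))
E
```

```text
top tilt 0.4301236342090564 spine yaw -0.8753534637871028 [497.04673632 -79.50372742  58.64984344] 1.3741995353860221
[287.9646922  290.44661083 370.80577568 459.12878668 463.3783049 ] [252.56619333 263.45675439 502.64243228 507.01195355]
axis ey 393.45200752314844
side tilt 0.42639647926636554 spine yaw -0.8740841590935031 [498.78051709 -72.36393275  57.20210263] 1.329472410869536
[287.88583088 289.61746905 354.13392794 455.41278741 461.47899651] [257.91893311 268.75587344 507.83973458 510.99797979]
axis ey 396.3311819257253
```

View pics/topc.png

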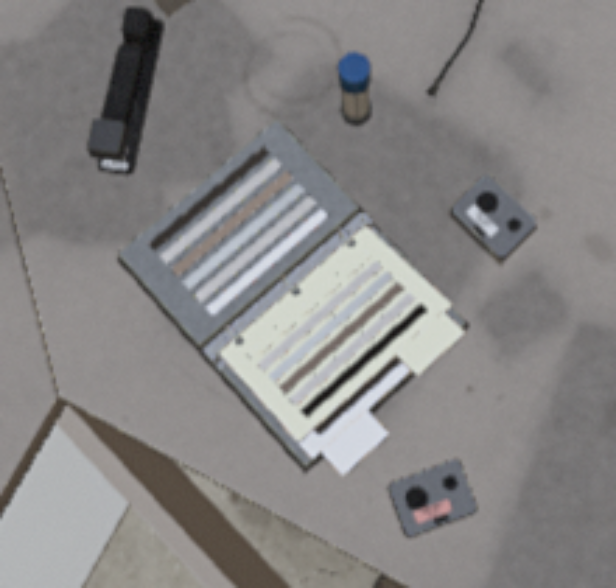

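The crop (offset 140,110, scale 2.8) shows the spine running from (210,350) to (365,215). The raised upper leaf's tab is at about (435,340) and the lower leaf's white tab at (350,440). The glue stick, stapler and both cassettes are clear of the turning path. Next I refine the book pose.

```bash
cat >> h.py <<'E'
from scipy.spatial.transform import Rotation as Ro
YAW=-.8747
def fr(): 
    ex=np.array([np.cos(YAW),np.sin(YAW),0]); return ex,np.array([-ex[1],ex[0],0])
E
python3 - <<'E'
from h import *
ex,ey=fr()
for n in('top','side'):
    z=np.load(n+'0.npz');d=z['d'];P=cloud(n,d);viewer.get_image(n)
    k=silhouettes(n,'book')[0]['pixels']&(d>0)
    a=P@ex;b=P@ey
    L=k&(b>425)&(abs(P[...,2]-22)<8)
    h=np.median(P[L][:,2])
    (c,s,an)=cv2.minAreaRect(np.float32(np.c_[a[L],b[L]])); print(n,'deck z',h,c,s,an,np.percentile(a[L],[.5,99.5]),np.percentile(b[L],[99,99.8]))
    # spine rings: highest in 370..415
    for lo in range(372,412,4):
        m=k&(b>=lo)&(b<lo+4)&(a>300)&(a<450); print(lo,np.round(np.percentile(P[m][:,2],[10,50,90]),1),end=' ')
    u=silhouettes(n,'upper_leaf')
    U=u[0]['pixels']&(d>0); 
    print('\nleaf a range',np.percentile(a[U],[.5,5,95,99.5]),'b',np.percentile(b[U],[.5,2,98]))
    T=U&(b<np.percentile(b[U],.5)+12); print('tab a',np.percentile(a[T],[2,50,98]),np.median(P[T],0))
E
```

```text
top deck z 22.09435452025525 (377.20257568359375, 466.5185241699219) (82.99335479736328, 174.0343475341797) 89.98772430419922 [290.97315194 462.87171535] [505.78110468 507.01984309]
372 [35.9 38.4 41. ] 376 [34.2 36.4 39.7] 380 [32.1 34.8 37.3] 384 [29.5 33.2 36.3] 388 [26. 29. 32.] 392 [15.4 27.4 38.2] 396 [ 8.3 10.8 14. ] 400 [ 7.6 12.1 21.6] 404 [11.9 21.2 24.5] 408 [19.4 22.1 24.4] 
leaf a range [299.4417728  307.00271568 448.18125937 456.00327715] b [264.27911904 269.13531554 384.71463131]
tab a [401.15017777 423.29489894 445.68905499] [ 477.98647975 -153.02805475   85.9702813 ]
side deck z 22.113278803025764 (377.3102111816406, 467.6483459472656) (179.7842254638672, 85.79920959472656) 0.24425913393497467 [289.19153037 462.3845043 ] [509.92560178 510.48968956]
372 [37.2 39.9 42.4] 376 [35.  38.  40.2] 380 [31.6 35.8 38.1] 384 [ 9.6 33.2 36.1] 388 [27.6 32.5 35.7] 392 [ 8.8 27.2 30.8] 396 [ 8.6 10.7 28.2] 400 [ 8.4 10.9 25.9] 404 [10.3 18.  21.2] 408 [20.5 22.  23.5] 
leaf a range [297.48151242 299.3743056  345.82336158 355.34028286] b [253.48623548 253.98780226 375.60274342]
tab a [308.95421031 331.41924267 354.72024677] [411.05372524 -88.44784733  25.32923322]
```

```bash
cat >> h.py <<'E'
ex,ey=fr(); C=377.3*ex+391*ey
def pose(y,z,b,x=45):
    R=np.c_[ey,ex,[0,0,-1]]@Ro.from_euler('y',b).as_matrix()
    return C+x*ex+y*ey+[0,0,z],R
def contact(th,b,s,r,back=0,off=0,face=1):  # side point (11,s) on the leaf's pushed face at r
    l=np.array([-np.cos(th),np.sin(th)]);t=np.array([np.sin(th),np.cos(th)])
    d=np.array([np.sin(b),-np.cos(b)]);xp=np.array([np.cos(b),np.sin(b)])
    p=np.array([0,26])+r*l+face*t-(11+off)*xp-(s+back)*d
    return pose(p[0],p[1],b)
def now():
    s=ctrl.read_state(); return s['eef_pos'],Ro.from_euler('xyz',s['tool_rot']).as_matrix()
def rel(tgt,base):
    (p,R),(p0,R0)=tgt,base
    return np.round(R0.T@(p-p0),1).tolist(),np.round(Ro.from_matrix(R0.T@R).as_rotvec(),3).tolist()
E
python3 - <<'E'
from h import *
b=now()
for t in(pose(-200,230,0),pose(-200,230,.8),contact(.43,.8,0,142,60,18)): print(t[0],rel(t,b))
E
```

```text
[ 417.35427432 -201.57802388  230.        ] ([284.5, -284.2, 20.3], [-0.0, -0.0, -0.236])
[ 417.35427432 -201.57802388  230.        ] ([284.5, -284.2, 20.3], [0.094, 0.796, -0.224])
[ 423.56818764 -196.38544747  107.10369562] ([292.4, -286.0, 143.2], [0.094, 0.796, -0.224])
```

```bash
python3 -m creep '[{"jaw":-1,"xyz":[48,-48,0],"angular":[0,0,-0.04]},{"jaw":-1,"xyz":[85,-85,5],"angular":[0,0,-0.08]},{"jaw":-1,"xyz":[122,-122,10],"angular":[0,0,-0.12]},{"jaw":-1,"xyz":[160,-160,12],"angular":[0,0,-0.16]},{"jaw":-1,"xyz":[198,-198,15],"angular":[0,0,-0.2]},{"jaw":-1,"xyz":[235,-235,18],"angular":[0,0,-0.236]},{"jaw":-1,"xyz":[265,-265,20],"angular":[0.02,0.1,-0.236]},{"jaw":-1,"xyz":[284.5,-284.2,20.3],"angular":[0.03,0.25,-0.235]},{"jaw":-1,"xyz":[284.5,-284.2,20.3],"angular":[0.05,0.4,-0.233]},{"jaw":-1,"xyz":[284.5,-284.2,20.3],"angular":[0.07,0.6,-0.229]},{"jaw":-1,"xyz":[284.5,-284.2,20.3],"angular":[0.094,0.796,-0.224]},{"jaw":-1,"xyz":[284.5,-284.2,20.3],"angular":[0.094,0.796,-0.224]}]'
python3 - <<'E'
from h import *
b=now(); s=ctrl.read_state()
print(s['qpos'],s['force'],b[0],rel(pose(-200,230,.8),b))
for t in(contact(.43,.8,0,142,60,18),contact(.43,.8,0,142,0,18),contact(.43,.8,0,142,0,6)): print(rel(t,b))
im,d=viewer.get_image('side'); cv2.imwrite('pics/s1.png',im[...,::-1])
E
```

```text
clock: 3.0
eef_pos: [415.3, -205.4, 229.0]
tool_rot: [-3.139, -0.803, 0.685]
force: [0.3, 0.5, -0.1]
width: -0.1
gripper_force: 0.0
[ 1.46322623  0.65273085 -0.7843163   2.22035726 -0.81962637  0.49875505
  0.66568299] [ 0.33313582  0.50325537 -0.07752782] [ 415.34893307 -205.4164724   229.02916723] ([3.5, -1.7, 2.2], [0.006, -0.003, -0.008])
([-79.4, -1.6, 93.3], [0.006, -0.003, -0.008])
([-79.6, -2.0, 153.3], [0.006, -0.003, -0.008])
([-67.6, -2.1, 153.4], [0.006, -0.003, -0.008])
```

View pics/s1.png

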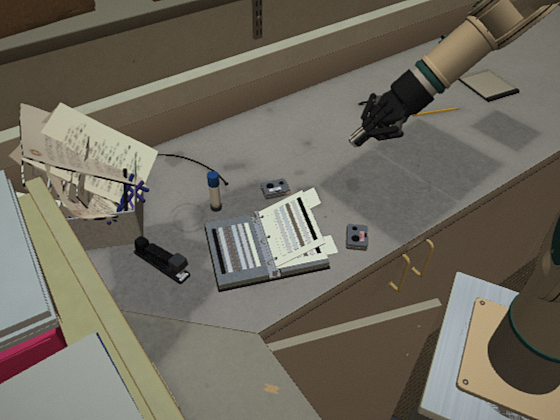

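The side view shows the shut, tilted gripper at about (375,120), with fingertips near (353,143), well clear of the book at (265,240). The leaf is untouched. I'll check the fingertip length from the depth image, then approach.

```bash
python3 - <<'E'
from h import *
p,R=now(); 
for n in('side','top'):
    im,d=viewer.get_image(n);Q=(cloud(n,d)-p)@R
    m=(d>0)&(abs(Q[...,0])<25)&(abs(Q[...,1])<60)&(abs(Q[...,2])<60)
    q=Q[m]
    for lo in range(-50,45,10):
        k=(q[:,2]>=lo)&(q[:,2]<lo+10)
        if k.sum(): print(n,lo,k.sum(),np.round(q[k].min(0)),np.round(q[k].max(0)))
    print(q[:,2].max())
E
python3 -m creep '[{"jaw":-1,"xyz":[-40,-1,30],"angular":[0.006,-0.003,-0.008]},{"jaw":-1,"xyz":[-79,-1.6,60],"angular":[0.006,-0.003,-0.008]},{"jaw":-1,"xyz":[-79.4,-1.6,93],"angular":[0.006,-0.003,-0.008]},{"jaw":-1,"xyz":[-79.4,-1.6,93],"angular":[0.006,-0.003,-0.008]},{"jaw":-1,"xyz":[-79.4,-1.6,93],"angular":[0.006,-0.003,-0.008]}]'
python3 - <<'E'
from h import *
b=now()
for t in(contact(.43,.8,0,142,60,18),contact(.43,.8,0,142,0,18),contact(.43,.8,0,142,0,6)): print(rel(t,b))
E
```

```text
side -50 199 [-12. -49. -50.] [ 21.  49. -40.]
side -40 180 [-13. -41. -40.] [ 17.  41. -30.]
side -30 113 [-12. -33. -30.] [ 17.  30. -20.]
side -20 76 [ -7. -16. -20.] [ 14.  15. -10.]
side -10 71 [ -5. -15. -10.] [14. 14. -0.]
side 0 74 [ -6. -14.   0.] [16. 15. 10.]
side 10 55 [ -9. -13.  10.] [15.  8. 20.]
19.66102323825626
top -50 175 [ -9. -46. -50.] [ 20.  48. -40.]
top -40 249 [-10. -37. -40.] [ 17.  36. -30.]
top -30 90 [ -8. -29. -30.] [ 15.  31. -20.]
top -20 53 [  1. -14. -20.] [ 16.  14. -10.]
top -10 71 [ -3. -14. -10.] [14. 13. -0.]
top 0 55 [ -4. -14.   0.] [14. 13. 10.]
top 10 25 [  5. -12.  10.] [13. 12. 17.]
16.874215634432055
clock: 3.78
eef_pos: [426.0, -194.6, 109.8]
tool_rot: [3.141, -0.795, 0.706]
force: [-0.3, 0.5, 0.6]
width: -0.0
gripper_force: 0.0
([-4.0, -0.2, -0.3], [-0.007, 0.005, 0.007])
([-3.8, 0.2, 59.7], [-0.007, 0.005, 0.007])
([8.2, 0.2, 59.7], [-0.007, 0.005, 0.007])
```

```bash
python3 -m creep '[{"jaw":-1,"xyz":[-4,0,15],"angular":[-0.007,0.005,0.007]},{"jaw":-1,"xyz":[-4,0,30],"angular":[-0.007,0.005,0.007]},{"jaw":-1,"xyz":[-4,0,45],"angular":[-0.007,0.005,0.007]},{"jaw":-1,"xyz":[-4,0,60],"angular":[-0.007,0.005,0.007]},{"jaw":-1,"xyz":[-4,0,60],"angular":[-0.007,0.005,0.007]},{"jaw":-1,"xyz":[-4,0,60],"angular":[-0.007,0.005,0.007]}]'
python3 - <<'E'
from h import *
b=now()
for th in np.linspace(.43,1.57,11):
    be=.8*(1.57-th)/1.14; print(round(th,2),rel(contact(th,be,0,142),b))
im,d=viewer.get_image('side'); cv2.imwrite('pics/s2.png',cv2.resize(im[150:310,190:400,::-1],None,fx=3.5,fy=3.5))
E
```

```text
clock: 4.53
eef_pos: [457.8, -190.6, 74.8]
tool_rot: [-3.103, -0.805, 0.698]
force: [-0.6, -0.1, 0.0]
width: 0.0
gripper_force: 0.0
0.43 ([20.3, -16.9, 16.8], [-0.04, -0.005, 0.002])
0.54 ([35.9, -17.0, 11.5], [-0.04, -0.085, 0.003])
0.66 ([52.0, -17.2, 8.1], [-0.04, -0.165, 0.005])
0.77 ([68.3, -17.2, 6.5], [-0.039, -0.245, 0.006])
0.89 ([84.7, -17.2, 6.8], [-0.039, -0.325, 0.008])
1.0 ([100.9, -17.1, 9.0], [-0.039, -0.405, 0.009])
1.11 ([116.8, -16.9, 12.9], [-0.039, -0.485, 0.011])
1.23 ([132.0, -16.6, 18.6], [-0.038, -0.565, 0.013])
1.34 ([146.5, -16.3, 26.0], [-0.038, -0.645, 0.014])
1.46 ([160.1, -15.9, 35.0], [-0.038, -0.725, 0.016])
1.57 ([172.5, -15.5, 45.4], [-0.037, -0.805, 0.017])
```

View pics/s2.png

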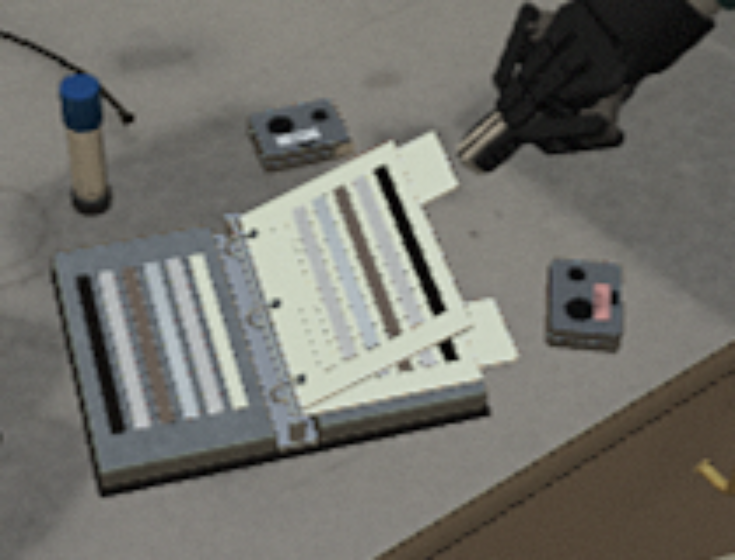

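The view shows the fingertips at about (470,155), just short of the upper tab, whose outer corner is at (455,185). The arm stopped 17 mm short, so I'll check for a joint limit.

```bash
python3 - <<'E'
from h import *
s=ctrl.read_state(); print(s['qpos'],s['qd']); b=now()
print(s['eef_pos'])
E
```

```text
[ 1.30699652  1.02005091 -0.72008013  2.19003209 -1.09928069  0.23333057
  1.09936096] [ 4.57735882e-03 -6.03673108e-03  2.23331729e-05  1.82232492e-03
 -1.38700710e-03 -5.98591021e-04 -1.28921686e-03]
[ 457.68746846 -190.8021068    74.86240816]
```

Joints 5 and 6 are at their limits because the tilt is too steep. I'll use 0.5 rad instead, which still pushes well under the tab edge.

```bash
python3 - <<'E'
from h import *
b=now()
for be in(.5,):
  for bk,of in((40,15),(0,15),(0,6)): print(be,bk,of,contact(.43,be,0,142,bk,of)[0],rel(contact(.43,be,0,142,bk,of),b))
E
```

```text
0.5 40 15 [ 439.87569824 -182.75828688  108.74285817] ([18.5, -18.7, -28.9], [-0.039, -0.304, 0.007])
0.5 0 15 [ 454.59120813 -170.46146112   73.63955569] ([6.5, -17.2, 9.2], [-0.039, -0.304, 0.007])
0.5 0 6 [ 460.65193417 -165.39689369   77.95438554] ([15.1, -17.1, 11.9], [-0.039, -0.304, 0.007])
```

```bash
python3 -m creep '[{"jaw":-1,"xyz":[-5,0,-25],"angular":[-0.01,-0.07,0]},{"jaw":-1,"xyz":[5,-10,-30],"angular":[-0.03,-0.2,0]},{"jaw":-1,"xyz":[15,-18,-30],"angular":[-0.039,-0.304,0.007]},{"jaw":-1,"xyz":[15,-18,-30],"angular":[-0.039,-0.304,0.007]},{"jaw":-1,"xyz":[15,-18,-30],"angular":[-0.039,-0.304,0.007]},{"jaw":-1,"xyz":[15,-18,-30],"angular":[-0.039,-0.304,0.007]}]'
python3 - <<'E'
from h import *
b=now();print(ctrl.read_state()['qpos'])
for be in(.5,):
  for bk,of in((40,15),(0,15),(0,6)): print(be,bk,of,rel(contact(.43,be,0,142,bk,of),b))
E
```

```text
clock: 5.32
eef_pos: [437.3, -187.4, 106.2]
tool_rot: [-3.14, -0.501, 0.692]
force: [0.6, -0.4, -0.6]
width: 0.3
gripper_force: 0.0
[ 0.97553378  0.71274573 -0.43643879  2.25334529 -1.09924959  0.23296875
  0.85017641]
0.5 40 15 ([5.6, -1.9, 0.2], [0.0, -0.001, -0.004])
0.5 0 15 ([5.5, -1.9, 40.2], [0.0, -0.001, -0.004])
0.5 0 6 ([14.5, -1.9, 40.2], [0.0, -0.001, -0.004])
```

```bash
python3 -m creep '[{"jaw":-1,"xyz":[5,-2,12],"angular":[0,0,-0.004]},{"jaw":-1,"xyz":[5,-2,24],"angular":[0,0,-0.004]},{"jaw":-1,"xyz":[5,-2,36],"angular":[0,0,-0.004]},{"jaw":-1,"xyz":[5,-2,40],"angular":[0,0,-0.004]},{"jaw":-1,"xyz":[5,-2,40],"angular":[0,0,-0.004]},{"jaw":-1,"xyz":[5,-2,40],"angular":[0,0,-0.004]}]'
python3 - <<'E'
from h import *
b=now();print(ctrl.read_state()['qpos'])
for bk,of in((0,15),(0,6)): print(bk,of,rel(contact(.43,.5,0,142,bk,of),b))
for th in np.linspace(.43,1.57,11):
    be=.5*(1.57-th)/1.14; print(round(th,2),rel(contact(th,be,0,142),b))
E
```

```text
clock: 6.08
eef_pos: [459.9, -179.9, 85.1]
tool_rot: [-3.12, -0.496, 0.701]
force: [0.0, -0.2, 0.5]
width: -0.3
gripper_force: 0.0
[ 0.90850977  0.76409572 -0.4070422   2.20710203 -1.09929079  0.23332068
  0.83449065]
0 15 ([-3.6, -10.4, 11.3], [-0.024, 0.004, 0.004])
0 6 ([5.4, -10.4, 11.2], [-0.024, 0.004, 0.004])
0.43 ([11.4, -10.3, 11.2], [-0.024, 0.004, 0.004])
0.54 ([24.9, -10.5, 1.8], [-0.024, -0.046, 0.005])
0.66 ([39.4, -10.6, -6.1], [-0.024, -0.096, 0.006])
0.77 ([54.7, -10.7, -12.2], [-0.023, -0.146, 0.006])
0.89 ([70.5, -10.7, -16.6], [-0.023, -0.196, 0.007])
1.0 ([86.6, -10.7, -19.1], [-0.023, -0.246, 0.007])
1.11 ([103.0, -10.7, -19.8], [-0.023, -0.296, 0.008])
1.23 ([119.2, -10.6, -18.7], [-0.023, -0.346, 0.009])
1.34 ([135.2, -10.4, -15.7], [-0.023, -0.396, 0.009])
1.46 ([150.8, -10.2, -11.0], [-0.022, -0.446, 0.01])
1.57 ([165.6, -10.0, -4.5], [-0.022, -0.496, 0.01])
```

Both limits again, so I'll use a smaller tilt of 0.3 rad. Moving the finger along the edge's own arc still keeps the push on the opening side.

```bash
python3 - <<'E'
from h import *
b=now()
for bk,of in((20,20),(0,20),(0,15)): print(bk,of,rel(contact(.43,.3,0,142,bk,of),b))
E
```

```text
20 20 ([-4.1, -11.0, -14.5], [-0.023, -0.196, 0.007])
0 20 ([-8.0, -10.6, 5.1], [-0.023, -0.196, 0.007])
0 15 ([-3.1, -10.5, 6.1], [-0.023, -0.196, 0.007])
```

```bash
python3 -m creep '[{"jaw":-1,"xyz":[-8,-2,-10],"angular":[-0.01,-0.1,0]},{"jaw":-1,"xyz":[-8,-6,-14],"angular":[-0.02,-0.196,0.007]},{"jaw":-1,"xyz":[-8,-11,-10],"angular":[-0.023,-0.196,0.007]},{"jaw":-1,"xyz":[-8,-11,-3],"angular":[-0.023,-0.196,0.007]},{"jaw":-1,"xyz":[-8,-11,5],"angular":[-0.023,-0.196,0.007]},{"jaw":-1,"xyz":[-8,-11,5],"angular":[-0.023,-0.196,0.007]},{"jaw":-1,"xyz":[-8,-11,5],"angular":[-0.023,-0.196,0.007]}]'
python3 - <<'E'
from h import *
b=now();print(ctrl.read_state()['qpos'])
for th in np.linspace(.43,1.57,11):
    be=max(0,.3*(1.3-th)/.87); print(round(th,2),rel(contact(th,be,0,142),b))
print(rel(contact(.43,.3,0,142,0,20),b))
im,d=viewer.get_image('side'); cv2.imwrite('pics/s3.png',cv2.resize(im[150:310,190:400,::-1],None,fx=3.5,fy=3.5))
E
```

```text
clock: 6.95
eef_pos: [448.9, -175.2, 76.9]
tool_rot: [-3.141, -0.3, 0.694]
force: [-0.6, -0.9, 0.2]
width: -0.0
gripper_force: 0.0
[ 0.57625603  0.69500858 -0.10564627  2.2210448  -1.07366446  0.24027366
  0.67182032]
0.43 ([20.6, -0.0, 0.2], [-0.0, 0.0, -0.002])
0.54 ([32.1, -0.1, -11.6], [-0.0, -0.039, -0.002])
0.66 ([44.9, -0.1, -22.0], [-0.0, -0.078, -0.002])
0.77 ([58.8, -0.1, -30.9], [-0.0, -0.118, -0.002])
0.89 ([73.5, -0.1, -38.1], [-0.0, -0.157, -0.002])
1.0 ([88.9, -0.2, -43.7], [-0.0, -0.196, -0.002])
1.11 ([104.8, -0.2, -47.4], [-0.0, -0.236, -0.002])
1.23 ([121.1, -0.2, -49.3], [-0.0, -0.275, -0.002])
1.34 ([137.3, -0.3, -49.2], [-0.0, -0.3, -0.002])
1.46 ([153.4, -0.3, -47.1], [-0.0, -0.3, -0.002])
1.57 ([169.0, -0.3, -43.1], [-0.0, -0.3, -0.002])
([0.6, -0.0, 0.2], [-0.0, 0.0, -0.002])
```

View pics/s3.png

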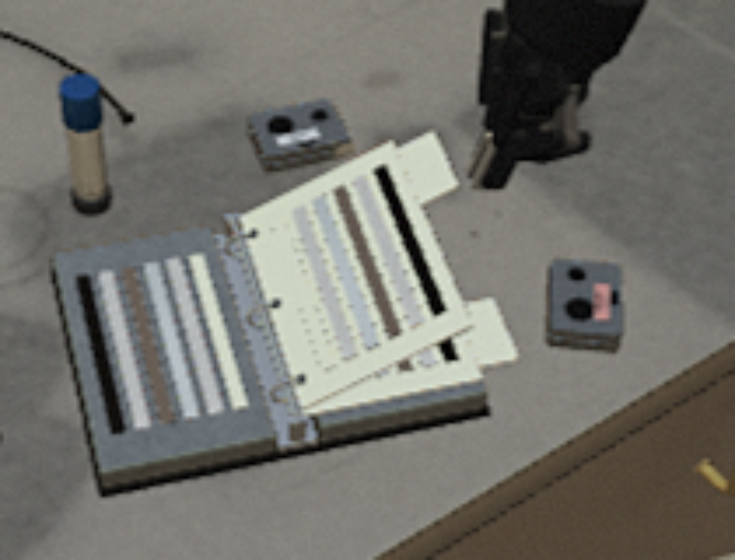

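Pose reached. The fingertips at (480,185) stand just outside the tab edge at (455,185), slightly lower than it. I'll begin the push.

```bash
python3 -m creep '[{"jaw":-1,"xyz":[12,0,0],"angular":[0,0,0]},{"jaw":-1,"xyz":[20,0,0],"angular":[0,0,0]},{"jaw":-1,"xyz":[27,0,-4],"angular":[0,-0.02,0]},{"jaw":-1,"xyz":[33,0,-11],"angular":[0,-0.04,0]},{"jaw":-1,"xyz":[39,0,-16],"angular":[0,-0.06,0]},{"jaw":-1,"xyz":[46,0,-21],"angular":[0,-0.08,0]},{"jaw":-1,"xyz":[53,0,-26],"angular":[0,-0.1,0]},{"jaw":-1,"xyz":[60,0,-30],"angular":[0,-0.12,0]},{"jaw":-1,"xyz":[67,0,-34],"angular":[0,-0.14,0]},{"jaw":-1,"xyz":[75,0,-38],"angular":[0,-0.157,0]},{"jaw":-1,"xyz":[82,0,-41],"angular":[0,-0.176,0]},{"jaw":-1,"xyz":[90,0,-43.7],"angular":[0,-0.196,0]}]'
python3 - <<'E'
from h import *
b=now();print(ctrl.read_state()['qpos'])
for th in np.linspace(1.,1.57,6):
    be=max(0,.3*(1.3-th)/.87); print(round(th,2),rel(contact(th,be,0,142),b))
for th in np.linspace(1.57,2.2,6): print(round(th,2),rel(contact(th,0,19,125),b))
im,d=viewer.get_image('side'); cv2.imwrite('pics/s4.png',cv2.resize(im[150:310,190:400,::-1],None,fx=3.5,fy=3.5))
E
```

```text
clock: 8.5
eef_pos: [505.1, -127.9, 145.7]
tool_rot: [-3.141, -0.103, 0.696]
force: [0.4, -1.5, -0.8]
width: 0.0
gripper_force: 0.4
[-0.0612915   0.62771747  0.46283008  2.03539398 -0.67865145  0.5817627
  0.02277346]
1.0 ([-1.5, 0.2, 0.6], [-0.0, 0.001, -0.001])
1.11 ([13.4, 0.2, -6.2], [-0.0, -0.038, -0.001])
1.23 ([29.0, 0.2, -11.2], [-0.0, -0.078, -0.001])
1.34 ([44.9, 0.2, -14.3], [-0.0, -0.103, -0.001])
1.46 ([61.1, 0.2, -15.4], [-0.0, -0.103, -0.001])
1.57 ([77.2, 0.2, -14.5], [-0.0, -0.103, -0.001])
1.57 ([77.4, 0.2, -16.5], [-0.0, -0.103, -0.001])
1.7 ([92.9, 0.2, -13.8], [-0.0, -0.103, -0.001])
1.82 ([108.0, 0.2, -9.2], [-0.0, -0.103, -0.001])
1.95 ([122.3, 0.2, -2.7], [-0.0, -0.103, -0.001])
2.07 ([135.7, 0.2, 5.6], [-0.0, -0.103, -0.001])
2.2 ([148.0, 0.2, 15.4], [-0.0, -0.103, -0.001])
```

View pics/s4.png

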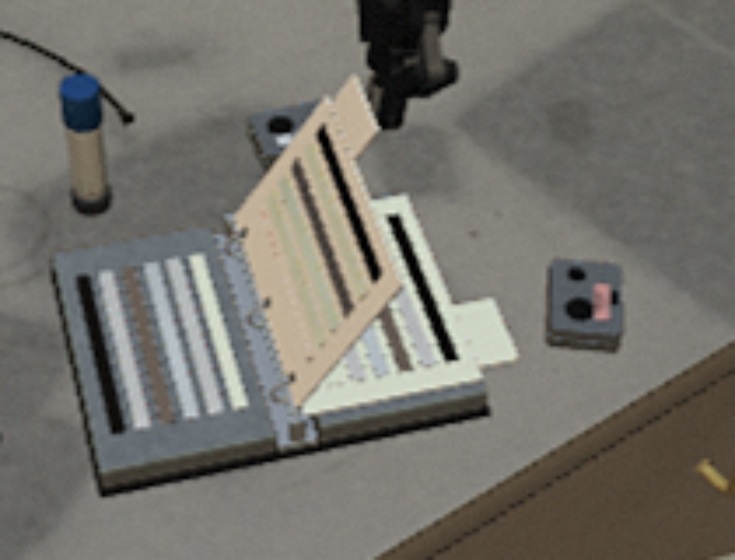

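The leaf is now at about 1 rad and in contact at the tab's outer edge (380,125). The lower leaf lies still. I'll continue past upright.

```bash
python3 -m creep '[{"jaw":-1,"xyz":[12,0,-6],"angular":[0,-0.035,-0.001]},{"jaw":-1,"xyz":[24,0,-10],"angular":[0,-0.065,-0.001]},{"jaw":-1,"xyz":[36,0,-13],"angular":[0,-0.09,-0.001]},{"jaw":-1,"xyz":[48,0,-15],"angular":[0,-0.103,-0.001]},{"jaw":-1,"xyz":[60,0,-16],"angular":[0,-0.103,-0.001]},{"jaw":-1,"xyz":[70,0,-16],"angular":[0,-0.103,-0.001]},{"jaw":-1,"xyz":[80,0,-16],"angular":[0,-0.103,-0.001]},{"jaw":-1,"xyz":[90,0,-14],"angular":[0,-0.103,-0.001]},{"jaw":-1,"xyz":[100,0,-12],"angular":[0,-0.103,-0.001]},{"jaw":-1,"xyz":[110,0,-8],"angular":[0,-0.103,-0.001]},{"jaw":-1,"xyz":[119,0,-4],"angular":[0,-0.103,-0.001]},{"jaw":-1,"xyz":[127,0,0],"angular":[0,-0.103,-0.001]}]'
python3 - <<'E'
from h import *
b=now();print(ctrl.read_state()['qpos'])
for th in np.linspace(2.,3.14,12): print(round(th,2),rel(contact(th,0,19,127),b))
im,d=viewer.get_image('side'); cv2.imwrite('pics/s5.png',cv2.resize(im[150:310,190:400,::-1],None,fx=3.5,fy=3.5))
E
```

```text
clock: 10.05
eef_pos: [602.8, -46.4, 158.2]
tool_rot: [-3.142, -0.001, 0.697]
force: [-1.1, -0.9, 0.1]
width: 0.4
gripper_force: 0.3
[-0.33027767  0.75460844  0.60657061  1.74795231 -0.56437007  0.81965493
 -0.32824201]
2.0 ([0.9, 0.2, -1.9], [-0.0, -0.001, 0.001])
2.1 ([12.5, 0.2, 4.3], [-0.0, -0.001, 0.001])
2.21 ([23.5, 0.2, 11.7], [-0.0, -0.001, 0.001])
2.31 ([33.5, 0.2, 20.1], [-0.0, -0.001, 0.001])
2.41 ([42.7, 0.2, 29.6], [-0.0, -0.001, 0.001])
2.52 ([50.8, 0.2, 39.9], [-0.0, -0.001, 0.001])
2.62 ([57.9, 0.2, 51.0], [-0.0, -0.001, 0.001])
2.73 ([63.7, 0.2, 62.8], [-0.0, -0.001, 0.001])
2.83 ([68.3, 0.2, 75.1], [-0.0, -0.001, 0.001])
2.93 ([71.6, 0.3, 87.9], [-0.0, -0.001, 0.001])
3.04 ([73.5, 0.3, 100.9], [-0.0, -0.001, 0.001])
3.14 ([74.1, 0.3, 114.0], [-0.0, -0.001, 0.001])
```

View pics/s5.png

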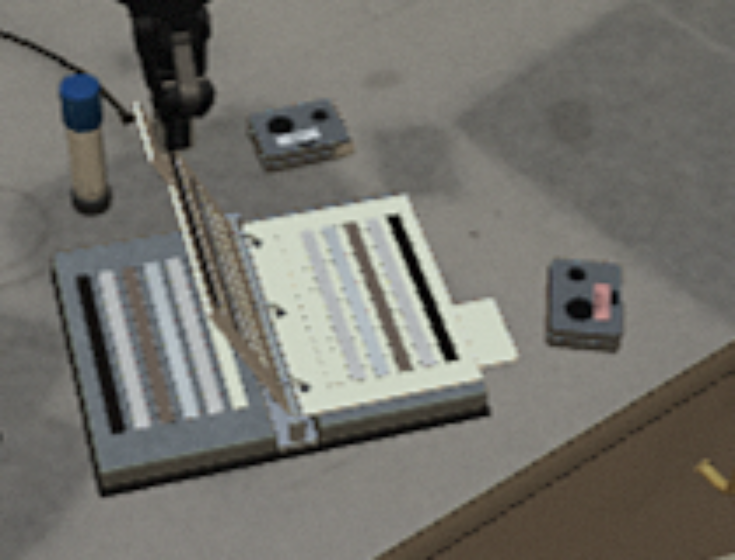

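The leaf is past upright, at about 2 rad, with the tip on the tab at (175,140). The glue stick, cassettes and lower leaf are unmoved. I'll carry it down.

```bash
python3 -m creep '[{"jaw":-1,"xyz":[9,0,2],"angular":[0,0,0]},{"jaw":-1,"xyz":[18,0,8],"angular":[0,0,0]},{"jaw":-1,"xyz":[27,0,15],"angular":[0,0,0]},{"jaw":-1,"xyz":[36,0,23],"angular":[0,0,0]},{"jaw":-1,"xyz":[44,0,32],"angular":[0,0,0]},{"jaw":-1,"xyz":[51,0,41],"angular":[0,0,0]},{"jaw":-1,"xyz":[57,0,51],"angular":[0,0,0]},{"jaw":-1,"xyz":[63,0,62],"angular":[0,0,0]},{"jaw":-1,"xyz":[68,0,73],"angular":[0,0,0]},{"jaw":-1,"xyz":[71,0,84],"angular":[0,0,0]},{"jaw":-1,"xyz":[73,0,94],"angular":[0,0,0]},{"jaw":-1,"xyz":[74,0,103],"angular":[0,0,0]}]'
python3 - <<'E'
from h import *
b=now();print(ctrl.read_state()['qpos'])
print(rel(contact(3.14,0,19,127),b))
E
```

```text
clock: 11.6
eef_pos: [659.1, 1.0, 54.9]
tool_rot: [-3.141, -0.001, 0.697]
force: [-0.4, 0.1, 0.7]
width: -0.1
gripper_force: 0.2
[-0.33780042  0.95049318  0.5275757   1.63351745 -0.65366477  0.74064601
 -0.37058698]
([0.6, 0.4, 10.7], [-0.0, -0.001, 0.001])
```

```bash
python3 -m creep '[{"jaw":-1,"xyz":[0,0,3],"angular":[0,0,0]},{"jaw":-1,"xyz":[0,0,6],"angular":[0,0,0]},{"jaw":-1,"xyz":[0,0,8],"angular":[0,0,0]},{"jaw":-1,"xyz":[0,0,9.5],"angular":[0,0,0]},{"jaw":-1,"xyz":[0,0,10.5],"angular":[0,0,0]},{"jaw":-1,"xyz":[0,0,10.5],"angular":[0,0,0]}]'
python3 - <<'E'
from h import *
b=now();print(ctrl.read_state()['force'],b[0])
im,d=viewer.get_image('side');P=cloud('side',d)
a=P@ex-377.3;q=P@ey-391
m=(d>0)&(abs(a)<75)&(q>15)&(q<112)&(P[...,2]<40)&((a<10))
A=np.c_[q[m],np.ones(m.sum())];print(m.sum(),np.linalg.lstsq(A,P[m][:,2],rcond=None)[0])
E
```

```text
clock: 12.35
eef_pos: [659.1, 0.7, 45.1]
tool_rot: [-3.142, -0.001, 0.697]
force: [0.7, 0.8, -0.1]
width: -0.4
gripper_force: 0.0
[ 0.73462203  0.82807602 -0.08725765] [659.11310975   0.72511165  45.06656808]
1511 [1.25058969e-02 2.54508881e+01]
```

Almost flat, with about 0.012 rad left. I'll press in small steps until force shows.

```bash
python3 -m creep '[{"jaw":-1,"xyz":[0,0,1],"angular":[0,0,0]},{"jaw":-1,"xyz":[0,0,1.5],"angular":[0,0,0]},{"jaw":-1,"xyz":[0,0,2],"angular":[0,0,0]},{"jaw":-1,"xyz":[0,0,2],"angular":[0,0,0]}]'
python3 -m creep '[{"jaw":-1,"xyz":[0,0,0.5],"angular":[0,0,0]},{"jaw":-1,"xyz":[0,0,1],"angular":[0,0,0]},{"jaw":-1,"xyz":[0,0,1],"angular":[0,0,0]}]'
```

```text
clock: 12.9
eef_pos: [659.2, 0.8, 44.0]
tool_rot: [-3.141, -0.001, 0.697]
force: [-1.5, 0.1, 6.6]
width: 0.4
gripper_force: 3.5
clock: 13.28
eef_pos: [659.3, 0.7, 43.9]
tool_rot: [-3.141, -0.002, 0.697]
force: [-3.7, -0.0, 12.8]
width: -0.2
gripper_force: 6.3
```

It's against the stop: force rises and height doesn't change. I'll lift clear.

```bash
python3 -m creep '[{"jaw":-1,"xyz":[0,0,-3],"angular":[0,0,0]},{"jaw":-1,"xyz":[0,0,-15],"angular":[0,0,0]},{"jaw":-1,"xyz":[0,0,-50],"angular":[0,0,0]},{"jaw":-1,"xyz":[0,0,-90],"angular":[0,0,0]},{"jaw":-1,"xyz":[0,0,-140],"angular":[0,0,0]},{"jaw":-1,"xyz":[-50,0,-170],"angular":[0,0,0]},{"jaw":-1,"xyz":[-100,0,-180],"angular":[0,0,0]},{"jaw":-1,"xyz":[-160,40,-180],"angular":[0,0,0]},{"jaw":-1,"xyz":[-210,80,-180],"angular":[0,0,0]},{"jaw":-1,"xyz":[-260,120,-180],"angular":[0,0,0]},{"jaw":-1,"xyz":[-260,120,-180],"angular":[0,0,0]},{"jaw":-1,"xyz":[-260,120,-180],"angular":[0,0,0]}]'
python3 - <<'E'
from h import *
im,d=viewer.get_image('side');P=cloud('side',d); cv2.imwrite('pics/s6.png',im[...,::-1])
a=P@ex-377.3;q=P@ey-391
for lo,hi in((15,112),(-112,-15)):
    m=(d>0)&(abs(a)<75)&(q>lo)&(q<hi)&(P[...,2]<40)
    A=np.c_[q[m],np.ones(m.sum())];print(m.sum(),np.linalg.lstsq(A,P[m][:,2],rcond=None)[0])
for t in('book','label_cassette_a','glue_stick_a','stapler'):
    for r in silhouettes('side',t)[:2]: k=r['pixels']&(d>0); print(t,round(r['score'],2),np.round(np.median(P[k],0)),np.round(r['xy']))
E
```

```text
clock: 14.78
eef_pos: [536.3, -259.0, 222.1]
tool_rot: [-3.141, -0.001, 0.695]
force: [-0.4, 0.2, 0.5]
width: -0.3
gripper_force: 0.0
2505 [1.74690083e-03 2.57464877e+01]
2342 [1.10791055e-03 2.58992588e+01]
book 0.77 [537. -22.  25.] [264. 249.]
book 0.54 [ 371. -138.   18.] [356. 235.]
label_cassette_a 0.72 [ 371. -138.   18.] [353. 233.]
label_cassette_a 0.68 [ 598. -199.   18.] [272. 188.]
glue_stick_a 0.74 [695. -87.  62.] [214. 188.]
stapler 0.83 [707. 104.  34.] [162. 259.]
```

View pics/s6.png

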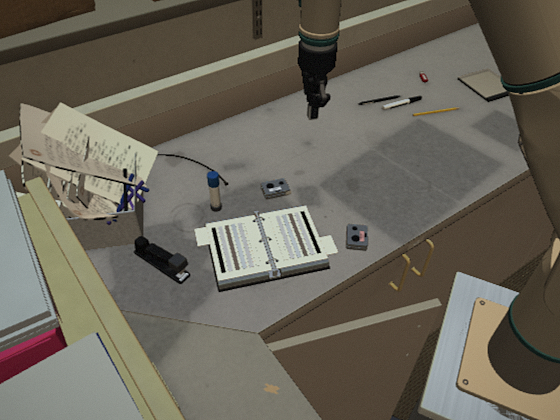

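The upper leaf now lies flat on the left, with its tab at (203,236). The lower leaf is still flat on the right, with its tab at (328,245). The other items are where they were, and the gripper at (315,100) is clear.

```bash
python3 -c "
from cell import ctrl
print(ctrl.finish_job())"
```

```text
the job is handed in; nothing more can be done
None
```

The upper leaf lies flat on the left-hand side, turned by pushing and pressing alone; the final camera check showed the lower leaf, book and bystanders in place and the gripper clear, and the job is handed in.

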